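# Carry an open tray of loose tubes onto a shaker

### The job

Carry the open steel tray, with its three loose sample tubes in it, to the laboratory shaker and set it down on the deck so that it lies flat inside the raised rim, long side along long side, then let go. Keep the tray level all the way so that no tube leaves it, lower it gently instead of dropping it, and leave the other things on the bench where they are.

Things in the scene. Friction and masses are not known exactly. Their poses are not given: they have to be found in the camera images.
- tray: open stainless-steel carrying tray, 110 mm (its x) by 180 mm (its y, the long side), walls 25 mm high and 3 mm thick, floor 3 mm thick, 0.28 to 0.46 kg empty. Origin: centre of its underside; z up. A fixed, rigid bail handle rises from the middle of both short walls and runs over the tray along its y axis. It looks the same turned by half a turn.
- tray_grip (a point): middle of the handle bar, 78 mm straight above the tray's origin and above its centre of mass; here the bar wears a grey grip sleeve 90 mm long (along the tray's y), 16 mm wide (along x) and 18 mm high (69 to 87 mm above the underside). Axes as the tray's.
- shaker: low grey laboratory shaker, switched off, fixed to the bench; 144 mm (its x) by 214 mm (its y, the long side), 72 mm high. On top is a flat dark rubber-matted deck with a raised aluminium rim all round. Origin: centre of its underside on the bench; z up; control panel on its -x side. The deck does not move.
- shaker_deck (a point): centre of the deck's surface, 62 mm above the bench. The rim stands 10 mm higher than the deck and encloses 134 mm (x) by 204 mm (y), so the tray has 12 mm to spare on each side when centred, long side to long side. Axes as the shaker's.
- beaker: bystander: small clear beaker, 53 mm across, 67 mm high; origin: centre of its underside
- dish: bystander: closed petri dish, 62 mm across, 15 mm high; origin: centre of its underside
- tip_box: bystander: clear pipette-tip box, 92 x 122 x 82 mm high; origin: centre of its underside
- tip_rack: bystander: white tip rack with a yellow lid, 82 x 120 x 63 mm high; origin: centre of its underside
- wash_bottle: bystander: white bottle with a green-blue cap, 66 mm across, 153 mm high; origin: centre of its underside
- vial_1_mid (a point): a capped plastic sample tube, 16 mm across and 81 mm long, 15 g, lying loose on the tray floor, roughly along the tray's long side; free to roll; this point is the middle of its length, on its axis
- vial_2_mid (a point): a capped plastic sample tube, 16 mm across and 81 mm long, 15 g, lying loose on the tray floor, roughly along the tray's long side; free to roll; this point is the middle of its length, on its axis
- vial_3_mid (a point): a capped plastic sample tube, 16 mm across and 81 mm long, 15 g, lying loose on the tray floor, roughly along the tray's long side; free to roll; this point is the middle of its length, on its axis

How it is judged:
On the way:
1. the tray is lifted clear of the bench with all three tubes in it (height (world z) of tray above 0.03 m and contact force between tray and the fingers above 0.5 N and x of vial_1_mid in the frame of tray between -0.06 and 0.06 m and y of vial_1_mid in the frame of tray between -0.095 and 0.095 m and z of vial_1_mid in the frame of tray between 0 and 0.045 m and x of vial_2_mid in the frame of tray between -0.06 and 0.06 m and y of vial_2_mid in the frame of tray between -0.095 and 0.095 m and z of vial_2_mid in the frame of tray between 0 and 0.045 m and x of vial_3_mid in the frame of tray between -0.06 and 0.06 m and y of vial_3_mid in the frame of tray between -0.095 and 0.095 m and z of vial_3_mid in the frame of tray between 0 and 0.045 m), for 0.2 s.
At the end, for the whole second after the job is handed in: The tray stands released and at rest on the shaker deck inside the rim: its centre within 16 mm of the deck's centre along each side, its underside within 4 mm of the deck's surface, level within 0.04 rad, long sides parallel within 0.2 rad, and all three tubes in the tray (x of tray in the frame of shaker_deck between -0.016 and 0.016 m and y of tray in the frame of shaker_deck between -0.016 and 0.016 m and z of tray in the frame of shaker_deck between -0.004 and 0.004 m and angle between the y axis of tray and the y axis of shaker, either way round below 0.2 rad and angle between tray's own z axis and vertical below 0.04 rad and linear speed of tray below 0.02 m/s and contact force between tray and the fingers below 0.1 N and x of vial_1_mid in the frame of tray between -0.06 and 0.06 m and y of vial_1_mid in the frame of tray between -0.095 and 0.095 m and z of vial_1_mid in the frame of tray between 0 and 0.045 m and x of vial_2_mid in the frame of tray between -0.06 and 0.06 m and y of vial_2_mid in the frame of tray between -0.095 and 0.095 m and z of vial_2_mid in the frame of tray between 0 and 0.045 m and x of vial_3_mid in the frame of tray between -0.06 and 0.06 m and y of vial_3_mid in the frame of tray between -0.095 and 0.095 m and z of vial_3_mid in the frame of tray between 0 and 0.045 m); the robot touches nothing.
It fails at once if a tube leaves the tray (not ((x of vial_1_mid in the frame of tray between -0.06 and 0.06 m and y of vial_1_mid in the frame of tray between -0.095 and 0.095 m and z of vial_1_mid in the frame of tray between 0 and 0.045 m) and (x of vial_2_mid in the frame of tray between -0.06 and 0.06 m and y of vial_2_mid in the frame of tray between -0.095 and 0.095 m and z of vial_2_mid in the frame of tray between 0 and 0.045 m) and (x of vial_3_mid in the frame of tray between -0.06 and 0.06 m and y of vial_3_mid in the frame of tray between -0.095 and 0.095 m and z of vial_3_mid in the frame of tray between 0 and 0.045 m))).
It fails at once if the tray tips by more than 0.3 rad (17 degrees) (angle between tray's own z axis and vertical above 0.3 rad).
It fails at once if the tray is dropped (falls free of the fingers at more than 0.5 m/s, about 13 mm of fall) (contact force between tray and the fingers below 0.1 N and linear speed of tray above 0.5 m/s).
It fails at once if a bystander is moved by more than 30 mm (distance of any of beaker, dish, tip_box, tip_rack, wash_bottle from where it was at the start of the episode above 0.03 m).
It also fails if it takes over 45 s, if anything falls off the work surface, if the arm or the gripper's body presses on something with over 40 N, if the wrist force passes 120 N, or if a joint passes its speed limit or range.

### The arm

A 7-joint arm with a two-finger parallel gripper is mounted at the origin on a cart in front of the work surface, level with it; the furniture and walls round the work are solid. World frame = base frame: x ahead of the robot, y to its left, z up, the work surface at z = 0. Lengths are in m, angles in rad, forces in N, time in s.
With the tool pointing down it reaches from about 0.425 to 0.975 m from the base axis. Payload 16.7 kg.
Tool frame: the origin (TCP) lies between the finger pads; the fingertips stand 8 mm ahead of it and the grasp point (between the pads) lies 11 mm behind it; z points along the fingers, y is the direction in which the jaws open and shut (so a half turn about z gives the same grasp; the last joint's range is limited). The gripper opens to 85 mm and grips with 20 to 120 N. Pads are 22 mm wide; open, the fingers measure 114 mm over their backs; the gripper's body (76 mm by 85 mm) begins 54 mm behind the grasp point. The pads swing forward as they close: fully open they stand 13 mm farther back than shut.
Start: joints at [-1.312, 0.426, 0.074, 1.606, -0.034, 1.111, -0.067], TCP at [0.268, 0.619, 0.239] pointing down, gripper open.
Joint ranges: [-2.85, 2.85], [-0.5, 2.14], [-1.23, 1.37], [0.21, 2.46], [-1.02, 4.16], [0.16, 2.05], [-2.73, 2.73]. Speed limits (rad/s): [1.89, 1.89, 2.39, 2.39, 3.01, 3.01, 3.01].

### API

Orientations are given as [roll, pitch, yaw] about the fixed x, y, z axes, in that order (R = Rz(yaw) Ry(pitch) Rx(roll)).
In Python, from workcell import sensors, imaging, bot gives the robot as it stands.
- The arm moves only by the shell command python3 -m jog 'ROWS' [FORCE]. ROWS is JSON, a list that holds one entry, the list of rows, each a list of 5 numbers: the opening, from 0 (shut) to 1 (fully open), then the shift along the tool's x, y, z as a fraction of full scale, then the turn about the tool's z as a fraction of full scale. In form: [[[gripper, tx, ty, tz, spin], ...]]. A call has 1 to 20 rows; each row shifts and turns the commanded pose from where the row before left it, along the tool's axes as they then stand; what a row does not reach is not made up. Full scale, the value 1, is 0.075 m for a shift and 45 degrees for a turn. A row lasts 1/8 s, in which the tool goes at most 62.5 mm and 10.7 degrees, less where a joint would pass 70% of its speed; a pose out of reach is approached as far as the arm can. A call with a number of a shift or a turn outside -1 to 1 is refused whole. A call with a gripper value outside its range is refused whole. The fingers move at their own pace and stop on an object; FORCE is the grip in N (left out, the last holds). Time passes only in rows, so rows that do not move let the fingers close. It gives the time, the measured TCP pose, the force and the opening at its end, in the units of the state.
- sensors.get_state(): the state, without advancing time (a new reading comes with each control period).
- imaging.camera(name): name is "scene" or "top" or "wrist"; returns a dict with "color" (420x560x3 uint8, red, green, blue), "depth" (420x560 float32, m along the optical axis (not along the pixel's ray), 0 where there is no reading), "fx", "fy", "cx", "cy" (pixels), "k1" (the pictures are not rectified: a ray, as slopes to the right and down, at radius r is drawn at 1 + k1 r^2 times it, then the intrinsics apply), "rvec" (rotation vector, rad) and "tvec" (3), from world to camera coordinates, as OpenCV has them. Camera axes: x right, y down, z forward; pixel columns grow to the right and rows downward; lengths in m; the calibration is good to about 2 mm. A picture is of the moment at which its call begins.
- bot.sign_off(): hands the job in, once; it reports no verdict.
The state is a dict: "time": time; "joints": joint angles; "dq": joint speeds; "tau": joint torques, N m; "tool_pos": TCP position; "tcp_rot": TCP orientation; "wrist_force": force on the tool from outside, world axes, zero at the start; "ft_torque": the same for the moment, N m; "gripper_width": finger opening in m.
Only numpy, scipy, OpenCV 4.12 (cv2) and the standard library are available. Lean on these libraries where they do the work, as an engineer would, in place of code of your own. Each camera call takes 0.05 s, during which the arm holds its last target. There are 200 camera calls.

## Working session

There is one attempt and no reset: what is moved stays moved. The work goes in short steps, Python scripts to look and compute and a shell command to move; the robot and the scene stay as the last step left them, time stands still between calls to the robot, and variables do not carry over. Pictures are saved under pics/ and viewed, about 8 in all and at most 12, crops included, and the job is handed in when it is done.

```bash
mkdir -p pics; cat > h.py <<'E'
import numpy as np, cv2
from workcell import sensors, imaging, bot
def cam(n):
    c=imaging.camera(n); c['R']=cv2.Rodrigues(np.array(c['rvec'],float))[0]; c['t']=np.array(c['tvec'],float).ravel(); return c
def cloud(c):
    h,w=c['depth'].shape; v,u=np.mgrid[:h,:w]
    xd=(u-c['cx'])/c['fx']; yd=(v-c['cy'])/c['fy']; x,y=xd.copy(),yd.copy()
    for _ in range(15):
        s=1+c['k1']*(x*x+y*y); x,y=xd/s,yd/s
    d=c['depth']; P=np.stack([x*d,y*d,d],-1)
    W=(P-c['t'])@c['R']; W[d<=0]=np.nan
    return W
def save(c,n): cv2.imwrite('pics/'+n,c['color'][...,::-1])
E
python3 - <<'E'
from h import *
a=cam('top');b=cam('scene');w=cam('wrist')
s=sensors.get_state();print(s)
np.savez('first.npz',top=cloud(a),scene=cloud(b),topc=a['color'],scenec=b['color'])
import cv2
im=np.hstack([a['color'],b['color']])
save(a,'top0.png');save(b,'scene0.png')
for c in (a,b,w): print(-c['R'].T@c['t'],c['R'][2])
E
```

```text
{'time': 0.15, 'joints': array([-1.31148925,  0.42657311,  0.07388777,  1.60642101, -0.03411304,
        1.11080176, -0.06710759]), 'dq': array([ 0.0002555 , -0.00153144,  0.00122981, -0.00169968,  0.00112296,
        0.00083679,  0.00024973]), 'tau': array([ 3.42526408e-03, -9.50308442e+01,  3.76311556e+00, -4.63766384e+01,
        1.93065876e-02,  7.65162287e-03, -4.27247971e-05]), 'tool_pos': array([0.26824072, 0.6190982 , 0.23879978]), 'tcp_rot': array([-3.14065137e+00,  5.98259482e-05,  2.73271266e+00]), 'wrist_force': array([ 0.53330958, -0.12845468, -0.31694369]), 'ft_torque': array([-0.0140708 , -0.02598075, -0.02230348]), 'gripper_width': 0.08539033615959939}
[ 0.33660138 -0.00674762  1.57614101] [ 0.12610619  0.01342626 -0.99192589]
[-0.33080141 -0.58052656  0.7390557 ] [ 0.69659956  0.47820643 -0.53485294]
[0.1981492  0.64962983 0.37447276] [ 0.27409725 -0.11899832 -0.95431132]
```

View pics/top0.png

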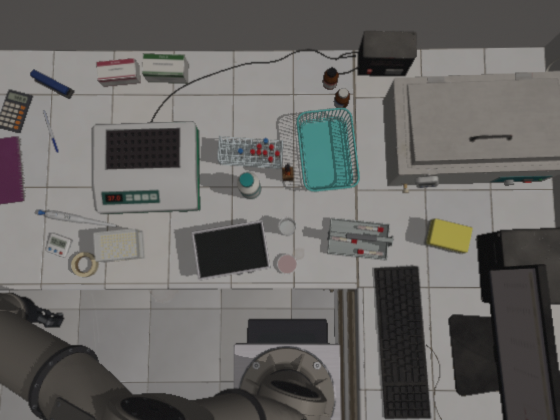

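View pics/scene0.png

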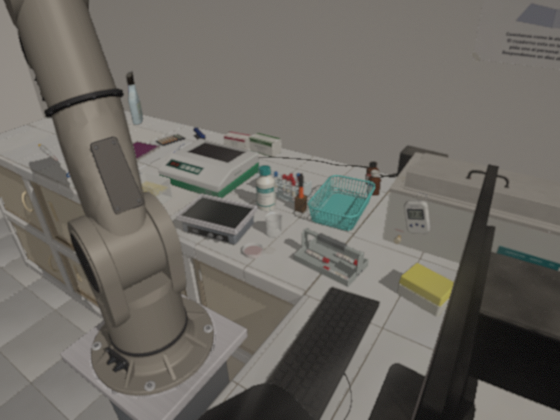

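The top view shows the tray at about (360,239) with its handle running left-right. The shaker is at (231,249), with the beaker at (287,227) and the dish at (286,264) between them. The bottle stands at (249,184) and the tip box at (118,245), and the yellow-lidded rack is at (450,235). Next I'll measure positions from the depth.

```bash
cat > m.py <<'E'
from h import *
f=np.load('first.npz')
def rect(P): 
    r=cv2.minAreaRect((P*1000).astype(np.float32)); return np.round(cv2.boxPoints(r)).tolist(),np.round(r[0],1),np.round(r[1],1),round(r[2],1)
T=f['top']
sub=T[190:290,180:410].reshape(-1,3)
for n,x0,x1,y0,y1 in [('tray',322,400,210,270),('shaker',188,275,215,285)]:
    q=T[y0:y1,x0:x1].reshape(-1,3); q=q[np.isfinite(q).all(1)]
    print(n,'zhist',np.histogram(q[:,2],bins=np.arange(-.01,.12,.01)))
    bands=[(.069,.095),(.012,.03),(.01,.1)] if n=='tray' else [(.05,.066),(.067,.08),(.04,.08)]
    for lo,hi in bands:
        p=q[(q[:,2]>lo)&(q[:,2]<hi)]
        if len(p)>4: print(lo,hi,len(p),np.median(p,0),rect(p[:,:2]))
for n in ('top','scene'):
    Q=f[n].reshape(-1,3); 
    for nm,c in [('tray',None)]:
        p=Q[np.isfinite(Q).all(1)]; print(n,'bench z',np.median(p[(abs(p[:,2])<.02)&(p[:,0]>.4)&(p[:,0]<.9)],0))
for (u,v) in [(287,227),(286,264),(249,184),(450,235),(118,245),(288,172),(300,160)]:
    print((u,v),np.round(T[v,u],3))
w=cv2.resize(f['topc'][170:300,170:420],None,fx=3.2,fy=3.2,interpolation=cv2.INTER_CUBIC)
cv2.imwrite('pics/crop0.png',w[...,::-1])
# handle in scene
S=f['scene'].reshape(-1,3); S=S[np.isfinite(S).all(1)]
E
python3 m.py
```

```text
tray zhist (array([1240, 2453,  411,  193,   19,    6,    7,    5,   63,  244,   25,
          0]), array([-0.01,  0.  ,  0.01,  0.02,  0.03,  0.04,  0.05,  0.06,  0.07,
        0.08,  0.09,  0.1 ,  0.11]))
0.069 0.095 331 [ 0.46608255 -0.2202105   0.0837206 ] ([[443.0, -311.0], [471.0, -313.0], [488.0, -129.0], [461.0, -126.0]], array([ 465.8, -219.7]), array([185.1,  27.2]), 84.5)
0.012 0.03 505 [ 0.46050882 -0.24069606  0.01843283] ([[366.0, -341.0], [505.0, -359.0], [533.0, -133.0], [394.0, -116.0]], array([ 449.6, -237.2]), array([227.3, 140.7]), 82.9)
0.01 0.1 973 [ 0.46365978 -0.23416199  0.02324449] ([[367.0, -343.0], [535.0, -358.0], [556.0, -130.0], [388.0, -114.0]], array([ 461.3, -236.3]), array([229.1, 168.8]), 84.7)
shaker zhist (array([ 896, 1607,    9,   10,    5,    1,  989, 2264,  271,    4,    0,
          0]), array([-0.01,  0.  ,  0.01,  0.02,  0.03,  0.04,  0.05,  0.06,  0.07,
        0.08,  0.09,  0.1 ,  0.11]))
0.05 0.066 2839 [0.43000789 0.16662849 0.06125558] ([[338.0, 257.0], [374.0, 47.0], [519.0, 72.0], [483.0, 282.0]], array([428.5, 164.3]), array([146.9, 213.1]), 9.6)
0.067 0.08 541 [0.42671489 0.16139726 0.07001485] ([[338.0, 257.0], [375.0, 46.0], [519.0, 72.0], [482.0, 282.0]], array([428.6, 164.4]), array([146.4, 214. ]), 9.9)
0.04 0.08 3525 [0.42985689 0.16649735 0.06219804] ([[338.0, 258.0], [374.0, 47.0], [519.0, 71.0], [483.0, 283.0]], array([428.4, 164.8]), array([147.1, 214.4]), 9.5)
top bench z [0.60503489 0.07214071 0.00157285]
scene bench z [ 0.57951485 -0.10058993  0.00100059]
(287, 227) [ 0.502 -0.003  0.006]
(286, 264) [0.387 0.    0.007]
(249, 184) [0.61  0.105 0.148]
(450, 235) [ 0.471 -0.483  0.068]
(118, 245) [0.442 0.495 0.077]
(288, 172) [ 0.659 -0.006  0.081]
(300, 160) [ 0.715 -0.044  0.   ]
```

View pics/crop0.png

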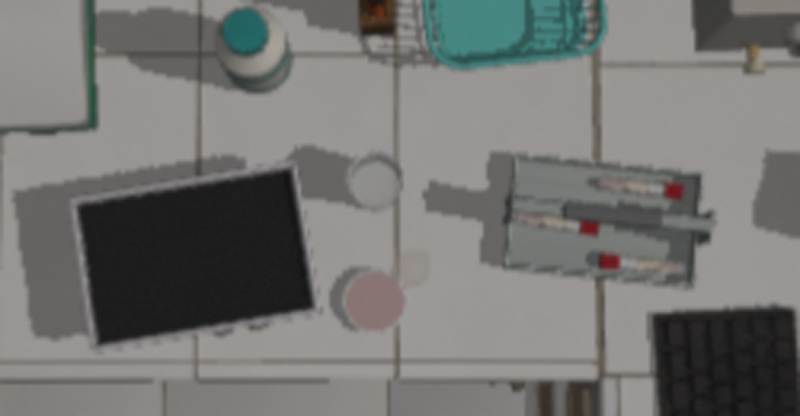

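Measured so far:

| Item | Centre (m) | Yaw | Check |
|---|---|---|---|
| Handle | (0.466, -0.220) | -5.4° | top z about 0.085, expected 0.087 |
| Shaker | (0.4285, 0.1645) | +9.7° | 146x214 mm, deck 0.062, rim 0.072, all as given |

I'll turn the tool first, so the jaws open along the tray's x, then travel.

```bash
python3 -m jog '[[[1,0,0,0,0.2],[1,0,0,0,0.2],[1,0,0,0,0.2],[1,0,0,0,0.2],[1,0,0,0,0.2],[1,0,0,0,0.2],[1,0,0,0,0.2],[1,0,0,0,0.2],[1,-0.5,0.385,0,0],[1,-0.5,0.385,0,0],[1,-0.5,0.385,0,0],[1,-0.5,0.385,0,0],[1,-0.5,0.385,0,0],[1,-0.5,0.385,0,0],[1,-0.5,0.385,0,0],[1,-0.5,0.385,0,0],[1,0,0,0,0]]]'
```

```text
time: 2.28
tool_pos: [0.4718, 0.2953, 0.2395]
tcp_rot: [3.141, 0.001, 1.471]
wrist_force: [-0.0, 1.0, -0.4]
gripper_width: 0.0855
```

```bash
python3 -c "
from h import *
c=cam('wrist');save(c,'w1.png');np.savez('w1.npz',P=cloud(c))"
python3 -m jog '[[[1,-0.49,0.043,0,0],[1,-0.49,0.043,0,0],[1,-0.49,0.043,0,0],[1,-0.49,0.043,0,0],[1,-0.49,0.043,0,0],[1,-0.49,0.043,0,0],[1,-0.49,0.043,0,0],[1,-0.49,0.043,0,0],[1,-0.49,0.043,0,0],[1,-0.49,0.043,0,0],[1,-0.49,0.043,0,0],[1,-0.49,0.043,0,0],[1,-0.49,0.043,0,0],[1,-0.49,0.043,0,0],[1,0,0,0,0],[1,0,0,0,0]]]'
python3 - <<'E'
from h import *
c=cam('wrist');save(c,'w2.png');P=cloud(c);np.savez('w2.npz',P=P)
from m import rect
print('-----')
A=np.load('w1.npz')['P'];q=A[np.isfinite(A).all(-1)]
for lo,hi in((.055,.066),(.067,.08)):
    p=q[(q[:,2]>lo)&(q[:,2]<hi)&(q[:,1]>.03)&(q[:,1]<.3)&(q[:,0]<.55)]
    if len(p)>9: print('shaker',lo,len(p),np.median(p,0),rect(p[:,:2]))
q=P[np.isfinite(P).all(-1)&(P[...,1]<-.1)&(P[...,1]>-.34)&(P[...,0]>.38)&(P[...,0]<.55)]
print(np.histogram(q[:,2],bins=np.arange(-.01,.13,.01)))
for lo,hi in((.065,.1),(.02,.03)):
    p=q[(q[:,2]>lo)&(q[:,2]<hi)]
    if len(p)>9: print('tray',lo,len(p),np.median(p,0),rect(p[:,:2]))
im=np.vstack([c['color']]); 
E
```

```text
time: 4.32
tool_pos: [0.4665, -0.2165, 0.2391]
tcp_rot: [-3.141, -0.0, 1.477]
wrist_force: [0.0, 0.2, -0.1]
gripper_width: 0.0851
tray zhist (array([1240, 2453,  411,  193,   19,    6,    7,    5,   63,  244,   25,
          0]), array([-0.01,  0.  ,  0.01,  0.02,  0.03,  0.04,  0.05,  0.06,  0.07,
        0.08,  0.09,  0.1 ,  0.11]))
0.069 0.095 331 [ 0.46608255 -0.2202105   0.0837206 ] ([[443.0, -311.0], [471.0, -313.0], [488.0, -129.0], [461.0, -126.0]], array([ 465.8, -219.7]), array([185.1,  27.2]), 84.5)
0.012 0.03 505 [ 0.46050882 -0.24069606  0.01843283] ([[366.0, -341.0], [505.0, -359.0], [533.0, -133.0], [394.0, -116.0]], array([ 449.6, -237.2]), array([227.3, 140.7]), 82.9)
0.01 0.1 973 [ 0.46365978 -0.23416199  0.02324449] ([[367.0, -343.0], [535.0, -358.0], [556.0, -130.0], [388.0, -114.0]], array([ 461.3, -236.3]), array([229.1, 168.8]), 84.7)
shaker zhist (array([ 896, 1607,    9,   10,    5,    1,  989, 2264,  271,    4,    0,
          0]), array([-0.01,  0.  ,  0.01,  0.02,  0.03,  0.04,  0.05,  0.06,  0.07,
        0.08,  0.09,  0.1 ,  0.11]))
0.05 0.066 2839 [0.43
[... 1039 characters left out ...]
0, 269.0], [56.0, 62.0], [519.0, 77.0], [512.0, 284.0]], array([284.1, 173.1]), array([462.8, 207.2]), 1.8)
(array([   27, 18696,  2082,  1479,    46,    56,    56,    73,   148,
        2453,     3,     0,     0,     0]), array([-0.01,  0.  ,  0.01,  0.02,  0.03,  0.04,  0.05,  0.06,  0.07,
        0.08,  0.09,  0.1 ,  0.11,  0.12,  0.13]))
tray 0.065 2639 [ 0.4677761  -0.21085     0.08559464] ([[442.0, -310.0], [472.0, -313.0], [491.0, -129.0], [462.0, -126.0]], array([ 466.7, -219.4]), array([185.7,  29.9]), 83.9)
tray 0.02 1479 [ 0.46600392 -0.2177823   0.02565531] ([[402.0, -304.0], [512.0, -316.0], [531.0, -136.0], [421.0, -124.0]], array([ 466.6, -220.2]), array([181.3, 110.4]), 83.9)
```

View pics/w2.png

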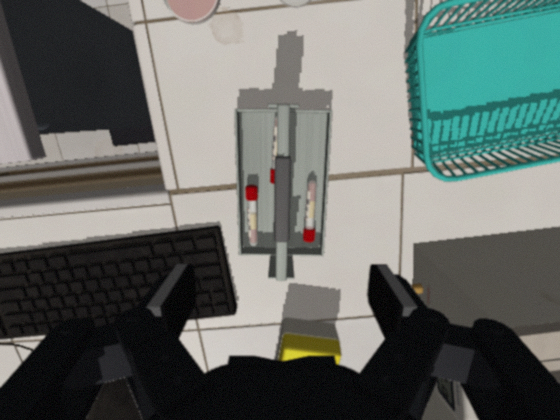

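The wrist view shows the handle bar at column 283 and the sleeve at rows 155–240. One tube lies on each side of the handle and one under it, all lying flat. The tray walls measure 181x110 mm, with the centre at (0.4666, -0.2202), yaw -6.1° and sleeve top at 0.0856. That agrees with the top camera, so I'll descend and grip.

```bash
python3 -m jog '[[[1,-0.05,0,0.2,0.015],[1,0,0,0.3,0],[1,0,0,0.3,0],[1,0,0,0.3,0],[1,0,0,0.3,0],[1,0,0,0.3,0],[1,0,0,0.3,0],[1,0,0,0.2,0],[1,0,0,0.1,0],[1,0,0,0,0],[1,0,0,0,0],[0,0,0,0,0],[0,0,0,0,0],[0,0,0,0,0],[0,0,0,0,0],[0,0,0,0,0],[0,0,0,0,0],[0,0,0,0,0],[0,0,0,0,0]]]' 80
```

```text
time: 6.75
tool_pos: [0.466, -0.2214, 0.067]
tcp_rot: [3.141, -0.0, 1.464]
wrist_force: [-0.2, 1.6, 5.4]
gripper_width: 0.0147
```

```bash
python3 -m jog '[[[0,0,0,-0.03,0],[0,0,0,-0.06,0],[0,0,0,-0.1,0],[0,0,0,-0.14,0],[0,0,0,-0.14,0],[0,0,0,-0.14,0],[0,0,0,-0.14,0],[0,0,0,-0.14,0],[0,0,0,-0.14,0],[0,0,0,-0.14,0],[0,0,0,-0.14,0],[0,0,0,-0.14,0],[0,0,0,-0.14,0],[0,0,0,-0.1,0],[0,0,0,-0.06,0],[0,0,0,-0.03,0],[0,0,0,0,0],[0,0,0,0,0]]]'
python3 - <<'E'
from h import *
c=cam('wrist');save(c,'w3.png');P=cloud(c);np.savez('w3.npz',P=P)
d=cam('scene');save(d,'s3.png');Q=cloud(d)
s=sensors.get_state();print(s['wrist_force'],s['gripper_width'],s['tool_pos'])
a=c['color'];b=d['color'][170:310,230:420];b=cv2.resize(b,(570,420))
im=np.hstack([a,b]);im=cv2.resize(im,(800,int(420*800/1130)));cv2.imwrite('pics/c3.png',im[...,::-1])
E
```

```text
time: 9.0
tool_pos: [0.4657, -0.2213, 0.2001]
tcp_rot: [-3.141, 0.0, 1.464]
wrist_force: [0.0, 0.4, -4.5]
gripper_width: 0.0143
[ 0.18491264 -0.27161331 -5.15724689] 0.01482344723774657 [ 0.46571533 -0.22135171  0.20011215]
```

View pics/c3.png

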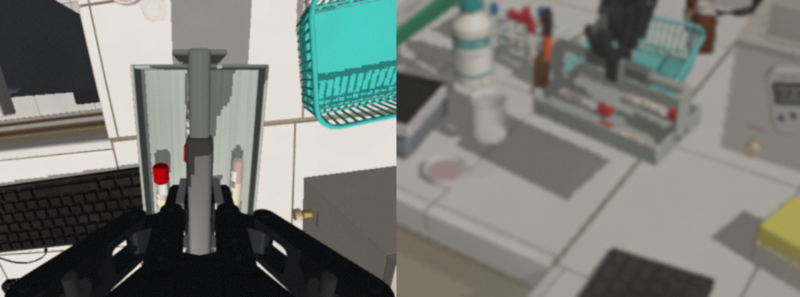

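The tray hangs level with the tubes inside (left crop at (150,185) and (237,180); right crop shows the tray at (620,110), shadow well below), and the wrist reads -5 N. I'll move gently over the shaker, with the underside at about 0.133 m and so above the beaker and rim.

```bash
python3 -m jog '[[[0,0.079,-0.016,0,0],[0,0.158,-0.033,0,0],[0,0.237,-0.049,0,0],[0,0.316,-0.065,0,0],[0,0.316,-0.065,0,0],[0,0.316,-0.065,0,0],[0,0.316,-0.065,0,0],[0,0.316,-0.065,0,0],[0,0.316,-0.065,0,0],[0,0.316,-0.065,0,0],[0,0.316,-0.065,0,0],[0,0.316,-0.065,0,0],[0,0.316,-0.065,0,0],[0,0.316,-0.065,0,0],[0,0.316,-0.065,0,0],[0,0.316,-0.065,0,0],[0,0.237,-0.049,0,0],[0,0.158,-0.033,0,0],[0,0.079,-0.016,0,0],[0,0,0,0,0]]]'
python3 -m jog '[[[0,0,0,0,-0.02],[0,0,0,0,-0.04],[0,0,0,0,-0.06],[0,0,0,0,-0.06],[0,0,0,0,-0.06],[0,0,0,0,-0.05],[0,0,0,0,-0.04],[0,0,0,0,-0.02],[0,0,0,0,0],[0,0,0,0,0]]]'
cat > fit.py <<'E'
from h import *
for n in ('wrist','top'):
    c=cam(n);save(c,'f_'+n+'.png');P=cloud(c);np.savez('f_%s.npz'%n,P=P)
    v=np.isfinite(P).all(-1)
    q=P[v&(abs(P[...,0]-.4285)<.12)&(abs(P[...,1]-.165)<.13)]
    print(n,np.histogram(q[:,2],bins=np.arange(.03,.26,.01)))
c=cv2.imread('pics/f_wrist.png');d=cv2.imread('pics/f_top.png')[170:310,150:337]
cv2.imwrite('pics/f.png',cv2.resize(np.hstack([c,cv2.resize(d,(561,420))]),(800,300)))
E
python3 fit.py
```

```text
time: 11.6
tool_pos: [0.4285, 0.1639, 0.2003]
tcp_rot: [-3.141, 0.0, 1.464]
wrist_force: [0.5, -0.4, -3.4]
gripper_width: 0.0149
time: 12.85
tool_pos: [0.4285, 0.164, 0.2003]
tcp_rot: [-3.142, 0.0, 1.739]
wrist_force: [-0.2, 0.1, -4.7]
gripper_width: 0.0145
wrist (array([    0,     0,     6,   608,   730,     0,     0,     0,     0,
           0, 18534,  3353,  5562,   555,    47,    61,   137,   554,
        5305,  5954,  1556,  4949]), array([0.03, 0.04, 0.05, 0.06, 0.07, 0.08, 0.09, 0.1 , 0.11, 0.12, 0.13,
       0.14, 0.15, 0.16, 0.17, 0.18, 0.19, 0.2 , 0.21, 0.22, 0.23, 0.24,
       0.25]))
top (array([  2,   0, 110, 270, 117,   0,   0,   0,   0,  10, 386, 172, 111,
        17,   3,   0,   3,   3,  86,  13,   0,   0]), array([0.03, 0.04, 0.05, 0.06, 0.07, 0.08, 0.09, 0.1 , 0.11, 0.12, 0.13,
       0.14, 0.15, 0.16, 0.17, 0.18, 0.19, 0.2 , 0.21, 0.22, 0.23, 0.24,
       0.25]))
```

View pics/f.png

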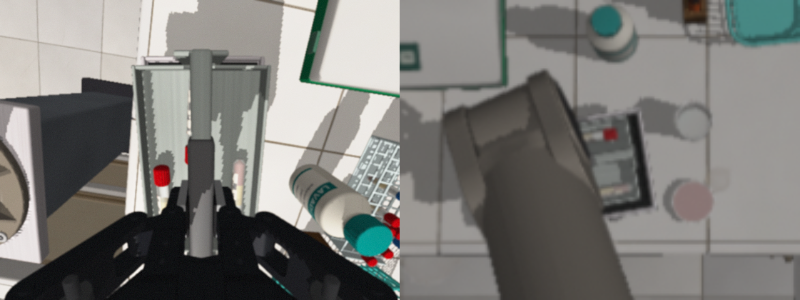

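The wrist view shows the tray over the shaker with its far end at row 65, parallel to the rim strip behind it, and the tubes inside. The top view shows the near end centred over the deck at (620,165). I'll check the tray's extents in the shaker frame, since both should be symmetric.

```bash
python3 - <<'E'
import numpy as np
a=np.radians(9.6);ex=np.array([np.cos(a),np.sin(a)]);ey=np.array([-np.sin(a),np.cos(a)])
for n in('wrist','top'):
    P=np.load(f'f_{n}.npz')['P'];v=np.isfinite(P).all(-1)
    q=P[v&(abs(P[...,0]-.4285)<.14)&(abs(P[...,1]-.165)<.14)]
    for lo,hi in((.150,.163),(.068,.078)):
        p=q[(q[:,2]>lo)&(q[:,2]<hi)]; d=p[:,:2]-[.4285,.165]
        x,y=d@ex*1000,d@ey*1000; m=(abs(x)<80)&(abs(y)<112);x,y=x[m],y[m]
        print(n,lo,len(x),'x',np.percentile(x,[.5,99.5]).round(1),'y',np.percentile(y,[.5,99.5]).round(1),'z',np.median(p[:,2]))
        for s in(-1,1):
            k=(s*x>45)
            if k.sum()>20: print('  side',s,k.sum(),'x',np.median(x[k]).round(1),'slope',np.polyfit(y[k],x[k],1)[0].round(3))
E
```

```text
wrist 0.15 6082 x [-55.   54.9] y [-89.5  90. ] z 0.1579430279748416
  side -1 1852 x -52.4 slope 0.005
  side 1 1875 x 52.3 slope -0.009
wrist 0.068 786 x [-69.1  72.9] y [ 97.9 107.2] z 0.0722502124043323
  side -1 235 x -58.9 slope 1.284
  side 1 268 x 61.2 slope -1.321
top 0.15 125 x [-55.7  54.1] y [-93.8 -30.3] z 0.15582963001928118
  side -1 22 x -54.4 slope -0.046
  side 1 32 x 52.2 slope 0.036
top 0.068 150 x [-70.8  72.6] y [-107.1  -21.8] z 0.07140076923110211
  side -1 49 x -67.6 slope -0.109
  side 1 54 x 69.1 slope 0.122
```

The tray is centred over the shaker to about 2 mm and the sides are parallel. Its underside is at about 0.133 and the deck at 0.062, so I'll lower it gently by 65 mm and then creep.

```bash
python3 -m jog '[[[0,0.0,0.01,0.03,0],[0,0,0.01,0.06,0],[0,0,0,0.08,0],[0,0,0,0.1,0],[0,0,0,0.1,0],[0,0,0,0.1,0],[0,0,0,0.1,0],[0,0,0,0.1,0],[0,0,0,0.08,0],[0,0,0,0.06,0],[0,0,0,0.04,0],[0,0,0,0.02,0],[0,0,0,0,0],[0,0,0,0,0]]]'
python3 -m jog '[[[0,0,0,0.02,0],[0,0,0,0.01,0],[0,0,0,0,0],[0,0,0,0,0]]]'
python3 -m jog '[[[0,0,0,0.015,0],[0,0,0,0.01,0],[0,0,0,0,0],[0,0,0,0,0]]]'
```

```text
time: 14.7
tool_pos: [0.4301, 0.1643, 0.1352]
tcp_rot: [3.141, -0.0, 1.739]
wrist_force: [0.0, -0.6, -3.9]
gripper_width: 0.0149
time: 15.2
tool_pos: [0.43, 0.1642, 0.1328]
tcp_rot: [-3.142, 0.0, 1.739]
wrist_force: [0.5, -1.0, -4.8]
gripper_width: 0.0147
time: 15.7
tool_pos: [0.43, 0.1642, 0.1309]
tcp_rot: [-3.142, 0.0, 1.739]
wrist_force: [0.6, -0.4, -4.9]
gripper_width: 0.0146
```

```bash
python3 -m jog '[[[0,0,0,0.013,0],[0,0,0,0,0],[0,0,0,0,0]]]'
python3 -m jog '[[[0,0,0,0.01,0],[0,0,0,0,0],[0,0,0,0,0]]]'
```

```text
time: 16.08
tool_pos: [0.43, 0.1642, 0.13]
tcp_rot: [-3.141, 0.0, 1.739]
wrist_force: [1.5, -0.6, -3.6]
gripper_width: 0.0149
time: 16.45
tool_pos: [0.43, 0.1643, 0.1292]
tcp_rot: [-3.142, 0.0, 1.739]
wrist_force: [-1.0, -1.1, -5.8]
gripper_width: 0.015
```

```bash
python3 -m jog '[[[0,0,0,0.01,0],[0,0,0,0,0],[0,0,0,0,0]]]'
python3 -m jog '[[[0,0,0,0.01,0],[0,0,0,0,0],[0,0,0,0,0]]]'
```

```text
time: 16.82
tool_pos: [0.4301, 0.1643, 0.1289]
tcp_rot: [3.142, -0.0, 1.739]
wrist_force: [-3.6, -1.5, 9.0]
gripper_width: 0.0147
time: 17.2
tool_pos: [0.4302, 0.1643, 0.1289]
tcp_rot: [-3.141, -0.001, 1.739]
wrist_force: [-11.7, -5.4, 33.5]
gripper_width: 0.0149
```

There is contact at TCP z = 0.129, as expected. I'll ease off slightly, then release slowly and retreat.

```bash
python3 -m jog '[[[0,0,0,-0.013,0],[0,0,0,0,0],[0.3,0,0,0,0],[0.6,0,0,0,0],[1,0,0,0,0],[1,0,0,0,0],[1,0,0,0,0],[1,0,0,0,0],[1,0,0,0,0]]]' 20
python3 -m jog '[[[1,0,0,-0.1,0],[1,0,0,-0.2,0],[1,0,0,-0.3,0],[1,0,0,-0.3,0],[1,0,0,-0.3,0],[1,0,0,-0.3,0],[1,0,0,-0.3,0],[1,0,0,-0.2,0],[1,0,0,-0.1,0],[1,0,0,0,0],[1,0,0,0,0]]]'
python3 - <<'E'
from h import *
c=cam('wrist');save(c,'e.png');P=cloud(c);v=np.isfinite(P).all(-1)
a=np.radians(9.6);ex=np.array([np.cos(a),np.sin(a)]);ey=np.array([-np.sin(a),np.cos(a)])
q=P[v&(abs(P[...,0]-.4285)<.14)&(abs(P[...,1]-.165)<.14)]
d=q[:,:2]-[.4285,.165];x,y,z=d@ex*1000,d@ey*1000,q[:,2]
for lo,hi in((.082,.092),(.068,.076)):
    m=(z>lo)&(z<hi)&(abs(x)<80)&(abs(y)<112)
    print(lo,m.sum(),np.percentile(x[m],[.5,99.5]).round(1),np.percentile(y[m],[.5,99.5]).round(1))
    if lo==.082:
        A=np.c_[x[m],y[m],np.ones(m.sum())];t=(z[m]>.0845);print('plane',np.linalg.lstsq(A[t],z[m][t]*1000,rcond=None)[0],np.median(z[m][t]))
        for s in(-1,1):
            k=m&(s*x>48);print(s,np.median(x[k]),np.polyfit(y[k],x[k],1)[0])
E
```

```text
time: 18.32
tool_pos: [0.43, 0.1642, 0.1287]
tcp_rot: [-3.142, 0.0, 1.739]
wrist_force: [-0.4, -0.8, 0.3]
gripper_width: 0.0857
time: 19.7
tool_pos: [0.4297, 0.1641, 0.2856]
tcp_rot: [-3.141, 0.001, 1.739]
wrist_force: [-1.0, 1.5, -0.2]
gripper_width: 0.0854
0.082 1579 [-53.1  56.9] [-89.9  90.5]
plane [1.65748231e-04 2.42450653e-03 8.76342747e+01] 0.0877741709022882
-1 -51.04706731402691 -0.0022692436247697006
1 54.874141821014824 0.0007216746508560489
0.068 3386 [-70.2  73.8] [-105.4  106.9]
```

View pics/e.png

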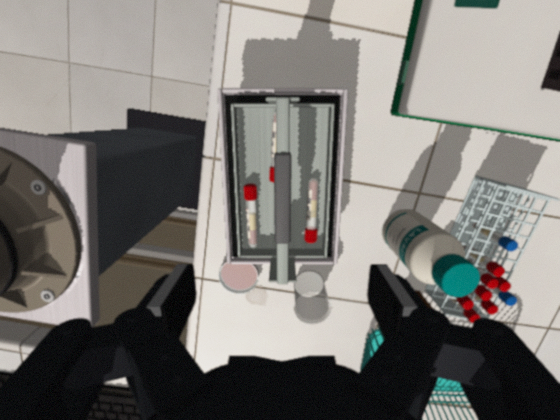

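The tray sits flat inside the rim (columns 232–335, rows 103–258), with all three tubes inside and the gripper clear. The beaker at (310,284) and the dish at (238,275) are undisturbed. In the shaker frame the tray's centre is (1.9, 0.3) mm and the rim's is (1.8, 0.8) mm. The wall top is at 0.0877, against 0.087 expected, so I'll hand in.

```bash
python3 -c "
from workcell import bot
print(bot.sign_off())"
```

```text
the job is handed in; nothing more can be done
None
```

I gripped the tray by its handle sleeve, carried it level over the beaker and dish, lowered it onto the shaker deck and let go. I handed the job in at about 20 s of the 45 s allowed.

**Final wrist-camera checks:**
- **Position:** the tray is centred inside the rim to within about 1 mm, with its long sides parallel to within about 0.003 rad.
- **Level and height:** it lies level to about 0.002 rad. Its wall tops are at 0.0877 m, against 0.087 m expected, so it is seated on the deck.
- **Tubes and neighbours:** all three tubes are in the tray. The beaker, dish and wash bottle look undisturbed; I did not re-check the tip box and tip rack, which stayed clear of the tray's path. The gripper is open and well above the tray.

**Off the ideal:** the last creep step pressed the tray onto the deck with about 33 N at the wrist (limit 120 N). I eased that off before opening the fingers. No check failed; the top and wrist cameras differed by 2–3 mm on where the shaker is.

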